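Put the check weight away in the push-latch drawer

TASK

Put the brass check weight away in the drawer of the low white case. The drawer is shut by a push latch: press its front in until you feel the end stop and let go, and it springs open by itself; stand the weight upright in the square nest of the tray, let go of it, then push the drawer back in to the end stop once so that it latches shut and stays shut when you let go. Press gently, under 18 N (how far in the latch trips differs from case to case, so go by feel), and leave the bottle, the timer and the dish where they stand.

Things in the scene. Friction and masses are not known exactly. Their poses are not given: they have to be found in the camera images.
- case: Low white sheet-metal case, fixed to the bench, 140 mm deep (its x), 110 mm wide (y), 62 mm high, open at the front; it may be turned about the vertical. Origin: on the bench under the middle of its front edge. Its own +x points into the case (away from the robot side), so the drawer opens along -x.
- drawer: Grey-fronted steel drawer, sliding along the case's x; axes as the case's. x in the case frame: 0 latched, -62 mm fully open. Front: flat plate without handle, 106 mm wide, 8 mm thick, 3 to 60 mm above the bench; its outer face lies 35 mm before the drawer's origin, so latched it stands 35 mm proud of the case. A spring always drives it out (6 N shut, 4 N open; damped).
- press_spot (a point): Middle of the drawer front's outer face, 32 mm above the bench; push here along the case's +x. The latch trips at a hidden depth, fixed in a run, 11 to 25 mm INWARD of the latched position, just before a stiff end stop. Pushed slowly (under 20 mm/s) it takes 4 to 9 N on the way; at the stop that climbs by 10 N per mm; at 12 N it has tripped. Pushed less far, it keeps its state.
- shut_face (a point): Fixed point on the case: where press_spot lies when the drawer is latched (35 mm before the case's front edge, 32 mm above the bench). After tripping, from latched the drawer follows the finger out 62 mm: draw back along the case's -x until the finger is 70 mm or more before this point, or the drawer stays leaning on it. From open, it comes out of the stop to this point and stays.
- nest (a point): Centre of the square nest in the tray, on the tray floor, 8 mm above the bench, 12 mm behind (+x of) the drawer's origin; 50 mm in front of the case when open. Inside width 36 mm; ribs 3 mm thick, tops 12 mm above the bench; the tray's side walls, 90 mm apart, reach 18 mm above the bench.
- weight: Brass calibration weight, loose, upright on the bench: round body 31 mm in diameter and 32 mm high with a 16 mm knob above, 45 mm high in all, 160 to 260 g. Origin: centre of its underside, z up. Can be gripped across the body or by the knob.
- stain_bottle: Bystander: small white bottle with a screw cap, 37 mm in diameter, 82 mm high, loose. Origin: centre of its underside.
- timer: Bystander: flat laboratory timer, 56 x 66 x 18 mm, loose. Origin: centre of its underside.
- dish: Bystander: petri dish, 62 mm in diameter, 15 mm high, loose. Origin: centre of its underside.
Things that resemble listed ones, but are neither listed nor needed, are in the scene too. What is meant by the weight is not green or orange, and is the smaller of those in its own colour.

How it is judged:
On the way, in this order (a step that is already met when the one before it is completed fails the run):
1. the drawer has been released and has sprung open (x of drawer in the frame of case below -0.055 m), for 0.1 s.
2. the weight stands let go of in the nest of the open drawer (horizontal distance between weight and nest below 0.007 m and z of weight in the frame of nest between -0.003 and 0.003 m and angle between weight's own z axis and vertical below 0.1 rad and x of drawer in the frame of case below -0.045 m and contact force between weight and the fingers below 0.1 N), for 0.2 s.
At the end, for the whole second after the job is handed in: The drawer is latched shut and at rest (within 3 mm of its latched position, x = 0 in the case frame), with the weight at rest inside, upright (within 0.1 rad), its centre within 7 mm of the nest's centre and standing on the tray floor (within 3 mm) (horizontal distance between weight and nest below 0.007 m and z of weight in the frame of nest between -0.003 and 0.003 m and angle between weight's own z axis and vertical below 0.1 rad and x of drawer in the frame of case between -0.003 and 0.003 m and linear speed of each of weight, drawer below 0.01 m/s); the robot touches nothing.
It fails at once if the drawer is pushed with more than 20 N (contact force between drawer and the fingers above 20 N or contact force between drawer and the arm above 20 N).
It fails at once if the bottle is moved by more than 20 mm (distance of stain_bottle from where it was at the start of the episode above 0.02 m).
It fails at once if the timer is moved by more than 20 mm (distance of timer from where it was at the start of the episode above 0.02 m).
It fails at once if the dish is moved by more than 20 mm (distance of dish from where it was at the start of the episode above 0.02 m).
It also fails if it takes over 72 s, if anything falls off the work surface, if the arm or the gripper's body presses on something with over 40 N, if the wrist force passes 120 N, or if a joint passes its speed limit or range.

ROBOT

A 6-joint arm with a two-finger parallel gripper is mounted at the origin on a cart in front of the work surface, level with it; the furniture and walls round the work are solid. World frame = base frame: x ahead of the robot, y to its left, z up, the work surface at z = 0. Lengths are in m, angles in rad, forces in N, time in s.
With the tool pointing down it reaches from about 0.425 to 0.95 m from the base axis. Payload 3.5 kg.
Tool frame: the origin (TCP) lies between the finger pads; the fingertips stand 11 mm ahead of it and the grasp point (between the pads) lies 8 mm behind it; z points along the fingers, y is the line along which they close (so a half turn about z gives the same grasp; the last joint's range is limited). The gripper opens to 85 mm and grips with 20 to 120 N. Pads are 22 mm wide; open, the fingers measure 114 mm over their backs; the gripper's body (76 mm by 85 mm) begins 54 mm behind the grasp point. The pads swing forward as they close: fully open they stand 13 mm farther back than shut.
Start: joints at [0.959, 0.286, 1.577, -0, 1.279, -0.15], TCP at [0.301, 0.604, 0.242] pointing down, gripper open.
Joint ranges: [-2.77, 2.77], [-0.9, 2.22], [0.21, 2.48], [-1.53, 4.67], [0.24, 2.81], [-2.84, 2.84]. Speed limits (rad/s): [2.79, 2.79, 3.14, 3.14, 3.14, 3.14].

INTERFACE

Orientations are given as a rotation vector (axis times angle).
In Python, from rig import observe, read_camera, get_calibration, sign_off, cut_out, tip_of gives the robot as it stands.
- The arm moves only by the tool jog_arm, never from a script. Its argument "series" is text: rows parted by semicolons, each of 5 numbers parted by spaces: the finger opening in mm, from 0 to 85.4, then the shift along the tool's x, y, z scaled (see below), then the turn about the tool's z scaled (see below). In form: fingers dx dy dz spin; .... A call has 1 to 20 rows; each row shifts and turns the commanded pose from where the row before left it, along the tool's axes as they then stand; what a row does not reach is not made up. The controller multiplies each number of a shift by 1 m and each number of a turn by 180 degrees. A row lasts 1/10 s, in which the tool goes at most 50 mm and 8.59 degrees, less where a joint would pass 70% of its speed; a pose out of reach is approached as far as the arm can. A call with a number of a shift or a turn outside -1 to 1 is refused whole. A call with a gripper value outside its range is refused whole. The fingers move at their own pace and stop on an object; "force" is the grip in N (left out, the last holds). Time passes only in rows, so rows that do not move let the fingers close. It gives the time, the measured TCP pose, the force, the opening and the grip force at its end, in the units of the state.
- observe(): the state, without advancing time (a new reading comes with each control period).
- read_camera(name): name is "side" or "top" or "wrist"; returns the picture (420x560x3 uint8, red, green, blue); there is no depth.
- get_calibration(name): a dict with "fx", "fy", "cx", "cy" (pixels), "position" and "orientation" of the camera in the world; the wrist camera has in their place "mount" (4x4, takes a point from camera to tool coordinates, whose origin is the TCP and whose axes are the flange's). Camera axes: x right, y down, z forward; pixel columns grow to the right and rows downward; lengths in m; the calibration is good to about 2 mm. The wrist camera is an equidistant fisheye: a pixel r from the principal point sees the ray r / f radians off the axis. A picture is of the moment at which its call begins: read the wrist's pose just before it. get_calibration takes no time and is no camera call.
- sign_off(): hands the job in; it is judged then, once.
Trained networks look in the newest picture that a camera, given by its name, has taken for a name from the list of things; names that differ only in an ending like _2 or _b are one class to them, and where a whole thing is asked for, a point or a joint stands for the part that bears it (a point fixed in the world has none). Each returns a list of dicts, best first, with "conf" (0 to 1); they miss things now and then, are a little off and sometimes report something else, mostly with a low value. They report only what shows in the picture. A call takes as long as a camera call. They do not tell look-alikes from the thing itself.
- cut_out(target, camera): "pixels" (420x560 bool, what is visible of it).
- tip_of(target, camera): "xyz" ([x, y, z] in m, in world coordinates, good to about 4 mm: a listed point, or the origin of a listed thing).
The state is a dict: "clock": time; "joints": joint angles; "joint_velocities": joint speeds; "effort": joint torques, N m; "tool_pos": TCP position; "tcp_rot": TCP orientation; "ft_force": force on the tool from outside, world axes, zero at the start; "ft_torque": the same for the moment, N m; "finger_gap": finger opening in m; "finger_force": force on a finger pad.
Only numpy, scipy, OpenCV 4.12 (cv2) and the standard library are available. Lean on these libraries where they do the work, as an engineer would, in place of code of your own. Each camera call takes 0.05 s, during which the arm holds its last target. There are 200 camera calls.

## Working session

There is one attempt and no reset: what is moved stays moved. The work goes in short steps, Python scripts to look and compute and a tool call to move; the robot and the scene stay as the last step left them, time stands still between calls to the robot, and variables do not carry over. Pictures are saved under pics/ and viewed, at most 10 in all, crops included, and the job is handed in when it is done.

Besides the shell and the picture viewer there is one more tool, called after "Call:" by a JSON object that holds its "api" and its "payload", one argument or row to a line. jog_arm: Moves the arm, as the interface text tells. Shifts and turns lie within -1 to 1; 1 stands for 1 m of shift or 180 degrees of turn. Its arguments: {"type":"object","properties":{"series":{"type":"string"},"force":{"type":"number"}},"required":["series"]}

```bash
mkdir -p pics; cat > h.py <<'E'
from rig import *
import numpy as np, cv2
from scipy.spatial.transform import Rotation as R
def save(n,f): 
    im=read_camera(n); cv2.imwrite('pics/'+f,im[:,:,::-1]); return im
E
python3 - <<'E'
from h import *
for c in ('top','side'):
    save(c,c+'1.png')
    k=get_calibration(c); print(c,{a:np.round(b,4).tolist() for a,b in k.items()})
    for t in ('press_spot','shut_face','nest','case','weight','stain_bottle','timer','dish'):
        for d in tip_of(t,c)[:4]: print(t,round(d['conf'],2),np.round(d['xyz'],4))
print(observe()); print(get_calibration('wrist'))
a=cv2.imread('pics/top1.png');
E
```

```text
top {'fx': 495.892, 'fy': 495.892, 'cx': 283.7449, 'cy': 204.0922, 'position': [0.3812, 0.048, 1.1095], 'orientation': [-2.1468, 2.1808, -0.1198]}
press_spot 0.94 [ 0.5315 -0.0125  0.0304]
press_spot 0.45 [ 0.578  -0.0183  0.0013]
shut_face 0.72 [ 0.5305 -0.0154  0.0304]
shut_face 0.37 [0.373  0.1267 0.0012]
nest 0.7 [ 0.5772 -0.0166  0.0058]
case 0.71 [ 0.5672 -0.0125 -0.0013]
weight 0.74 [0.4526 0.3114 0.0006]
weight 0.65 [5.386e-01 1.829e-01 3.000e-04]
weight 0.57 [0.5375 0.2901 0.0016]
weight 0.49 [0.4794 0.2301 0.0028]
stain_bottle 0.76 [ 0.4961 -0.227   0.0006]
timer 0.59 [ 0.4191 -0.2229  0.0008]
dish 0.89 [0.3741 0.1295 0.001 ]
side {'fx': 414.9337, 'fy': 414.9337, 'cx': 276.6017, 'cy': 203.842, 'position': [0.0921, 0.6741, 0.4009], 'orientation': [-0.644, 2.3491, -1.4923]}
press_spot 0.88 [ 0.53   -0.0181  0.0332]
shut_face 0.95 [ 0.535  -0.012   0.0343]
nest 0.68 [ 0.5782 -0.0167  0.009 ]
case 0.76 [ 0.5659 -0.0164  0.0035]
weight 0.93 [ 0.4473  0.3065 -0.0024]
weight 0.92 [0.5387 0.1778 0.0039]
weight 0.74 [5.374e-01 2.869e-01 3.000e-04]
weight 0.65 [0.4827 0.2295 0.0029]

[... 590 characters left out ...]
 'tcp_rot': array([7.19005647e-01, 3.05820675e+00, 1.83687961e-05]), 'ft_force': array([-0.2443815 ,  0.37300505,  0.04586012]), 'ft_torque': array([-0.06312898,  0.02191268, -0.03659944]), 'finger_force': 0.0, 'finger_gap': 0.0853231584425287}
{'fx': 325.19226210127806, 'fy': 325.19226210127806, 'cx': 282.59042988924693, 'cy': 207.09988950302312, 'mount': array([[-1.35786513e-04, -9.55440775e-01, -2.95182838e-01,
         7.52457792e-02],
       [ 9.99999405e-01, -4.49170232e-04,  9.93855621e-04,
        -8.52050712e-05],
       [-1.08215753e-03, -2.95182527e-01,  9.55440267e-01,
        -1.31850703e-01],
       [ 0.00000000e+00,  0.00000000e+00,  0.00000000e+00,
         1.00000000e+00]])}
```

View pics/top1.png

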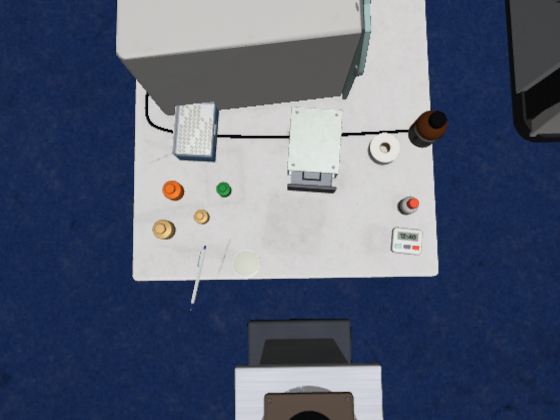

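View pics/side1.png

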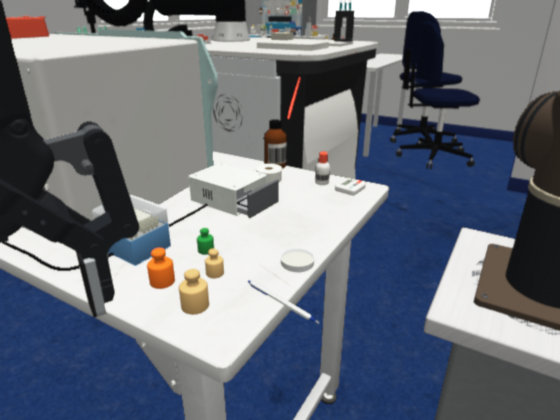

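Four look-alikes in the top picture: orange (173,190), green (223,189), large brass (163,229), small brass (201,216). The small brass one at about (0.481, 0.230) fits, since it is the smaller of the two in brass. The case front is at about (312,188). I'll confirm with a crop.

```bash
python3 - <<'E'
from h import *
im=cv2.imread('pics/top1.png')
a=cv2.resize(im[95:255,145:350],None,fx=3.8,fy=3.7,interpolation=cv2.INTER_CUBIC);cv2.imwrite('pics/crop1.png',a)
k=get_calibration('top');Rm=R.from_rotvec(k['orientation']).as_matrix();p=np.array(k['position'])
def w(u,v,z):
    d=Rm@np.array([(u-k['cx'])/k['fx'],(v-k['cy'])/k['fy'],1]);return p+d*(z-p[2])/d[2]
read_camera('top')
for t in('case','drawer'):
  c=cut_out(t,'top')
  if c:
    m=c[0]['pixels'].astype(np.uint8); P=cv2.findNonZero(m)
    r=cv2.minAreaRect(P);b=cv2.boxPoints(r);print(t,c[0]['conf'],[ (np.round(q).tolist(),np.round(w(*q,.062),4)[:2].tolist()) for q in b])
for q in ((201,216),(163,229)): print(w(*q,.03))
E
```

```text
case 0.95 [([285.0, 191.0], [0.526, 0.0438]), ([291.0, 107.0], [0.7106, 0.0286]), ([342.0, 110.0], [0.7012, -0.082]), ([336.0, 194.0], [0.5169, -0.0648])]
drawer 0.67 [([287.0, 190.0], [0.5277, 0.0411]), ([288.0, 170.0], [0.5711, 0.0374]), ([336.0, 173.0], [0.5623, -0.0654]), ([335.0, 194.0], [0.5189, -0.0612])]
[0.47841097 0.22892768 0.03      ]
[0.4512866  0.31165628 0.03      ]
```

View pics/crop1.png

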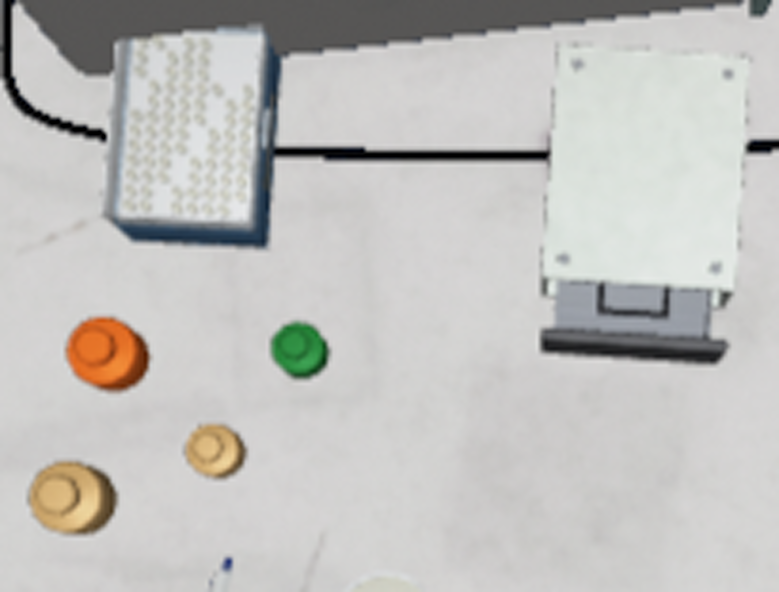

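The crop shows the small brass weight at crop (214,450), clearly smaller than the brass one at (70,497), so it is the one meant. The case is turned about -4.8°. First I move in front of the drawer.

Call:
{"api": "jog_arm", "payload": {
  "series": "0 0 0 0 -0.0402; 0 0 0 0 -0.0402; 0 0 0 0 -0.0402; 0 -0.017 -0.0426 0.0086 0; 0 -0.017 -0.0426 0.0086 0; 0 -0.017 -0.0426 0.0086 0; 0 -0.017 -0.0426 0.0086 0; 0 -0.017 -0.0426 0.0086 0; 0 -0.017 -0.0426 0.0086 0; 0 -0.017 -0.0426 0.0086 0; 0 -0.017 -0.0426 0.0086 0; 0 -0.017 -0.0426 0.0086 0; 0 -0.017 -0.0426 0.0086 0; 0 -0.017 -0.0426 0.0086 0; 0 -0.017 -0.0426 0.0086 0; 0 -0.017 -0.0426 0.0086 0; 0 -0.017 -0.0426 0.0086 0; 0 0 0 0 0; 0 0 0 0 0"
}}

```text
clock: 2.95
tool_pos: [0.4885, -0.0106, 0.1218]
tcp_rot: [-0.134, -3.138, -0.001]
ft_force: [-0.4, 0.2, 0.8]
finger_gap: -0.0002
finger_force: 0.0
```

```bash
python3 - <<'E'
from h import *
save('wrist','w1.png')
for t in ('press_spot','shut_face','nest','case'):
    for d in tip_of(t,'wrist')[:1]: print(t,round(d['conf'],2),np.round(d['xyz'],4))
E
```

```text
press_spot 0.6 [ 0.4977 -0.2218 -0.0067]
```

Call:
{"api": "jog_arm", "payload": {
  "series": "0 0 0 0.03 0; 0 0 0 0.03 0; 0 0 0 0.027 0; 0 0 0 0 0; 0 0 0 0 0"
}}

```text
clock: 3.7
tool_pos: [0.4884, -0.009, 0.0352]
tcp_rot: [-0.128, -3.138, -0.0]
ft_force: [-0.4, 0.0, 0.5]
finger_gap: 0.0002
finger_force: 0.0
```

View pics/w1.png

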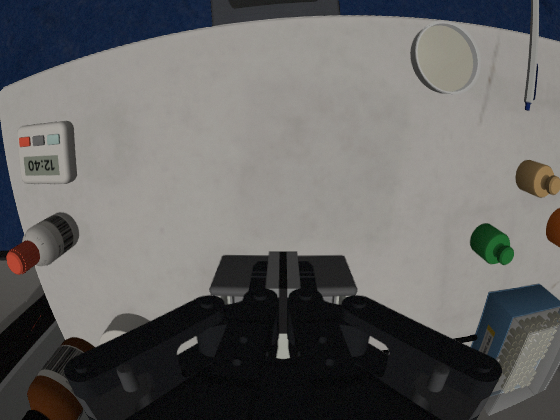

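The wrist view shows the drawer front's top edge at columns 213–355, rows 255–290. Its middle is at 284 and the closed fingers are at 283, so they are aligned. Next I approach to contact.

Call:
{"api": "jog_arm", "payload": {
  "series": "0 -0.008 0 0 0; 0 -0.008 0 0 0; 0 -0.006 0 0 0; 0 -0.002 0 0 0; 0 -0.002 0 0 0; 0 -0.0015 0 0 0; 0 -0.0015 0 0 0; 0 -0.0015 0 0 0; 0 -0.0015 0 0 0; 0 0 0 0 0; 0 0 0 0 0"
}}

```text
clock: 4.8
tool_pos: [0.5204, -0.0124, 0.0349]
tcp_rot: [-0.13, -3.139, -0.0]
ft_force: [-0.4, -0.6, -0.9]
finger_gap: -0.0
finger_force: 0.0
```

Call:
{"api": "jog_arm", "payload": {
  "series": "0 -0.0015 0 0 0; 0 -0.0015 0 0 0; 0 -0.0015 0 0 0; 0 -0.0015 0 0 0; 0 -0.0015 0 0 0; 0 -0.0015 0 0 0"
}}

```text
clock: 5.4
tool_pos: [0.5278, -0.013, 0.0348]
tcp_rot: [-0.129, -3.134, -0.0]
ft_force: [-7.2, 0.3, 4.8]
finger_gap: -0.0003
finger_force: 3.1
```

Call:
{"api": "jog_arm", "payload": {
  "series": "0 -0.001 0 0 0; 0 -0.001 0 0 0; 0 0 0 0 0"
}}

```text
clock: 5.7
tool_pos: [0.5299, -0.0132, 0.0348]
tcp_rot: [-0.129, -3.134, -0.0]
ft_force: [-4.5, 0.3, 5.5]
finger_gap: -0.0003
finger_force: 2.8
```

Call:
{"api": "jog_arm", "payload": {
  "series": "0 -0.001 0 0 0; 0 0 0 0 0"
}}

```text
clock: 5.9
tool_pos: [0.5308, -0.0132, 0.0347]
tcp_rot: [-0.129, -3.134, -0.0]
ft_force: [-6.4, -0.1, 4.5]
finger_gap: 0.0003
finger_force: 2.9
```

Call:
{"api": "jog_arm", "payload": {
  "series": "0 -0.001 0 0 0; 0 0 0 0 0"
}}

```text
clock: 6.1
tool_pos: [0.5317, -0.0133, 0.0347]
tcp_rot: [-0.129, -3.134, -0.0]
ft_force: [-6.3, -0.2, 5.1]
finger_gap: 0.0002
finger_force: 3.0
```

Call:
{"api": "jog_arm", "payload": {
  "series": "0 -0.001 0 0 0; 0 0 0 0 0"
}}

```text
clock: 6.3
tool_pos: [0.5326, -0.0134, 0.0346]
tcp_rot: [-0.129, -3.134, -0.0]
ft_force: [-4.9, -0.5, 4.3]
finger_gap: -0.0001
finger_force: 3.1
```

Call:
{"api": "jog_arm", "payload": {
  "series": "0 -0.001 0 0 0; 0 0 0 0 0"
}}

```text
clock: 6.5
tool_pos: [0.5335, -0.0135, 0.0346]
tcp_rot: [-0.129, -3.134, -0.0]
ft_force: [-6.5, -0.9, 4.9]
finger_gap: 0.0003
finger_force: 3.1
```

Commanded minus measured shows the arm yields about 4 N/mm, so 2 mm per call is still gentle.

Call:
{"api": "jog_arm", "payload": {
  "series": "0 -0.001 0 0 0; 0 -0.001 0 0 0; 0 0 0 0 0"
}}

```text
clock: 6.8
tool_pos: [0.5355, -0.0136, 0.0346]
tcp_rot: [-0.129, -3.134, -0.0]
ft_force: [-6.6, 0.1, 4.6]
finger_gap: -0.0
finger_force: 3.1
```

Call:
{"api": "jog_arm", "payload": {
  "series": "0 -0.001 0 0 0; 0 -0.001 0 0 0; 0 0 0 0 0"
}}

```text
clock: 7.1
tool_pos: [0.5374, -0.0138, 0.0346]
tcp_rot: [-0.129, -3.133, -0.0]
ft_force: [-7.0, -0.5, 5.0]
finger_gap: -0.0001
finger_force: 3.4
```

Call:
{"api": "jog_arm", "payload": {
  "series": "0 -0.001 0 0 0; 0 -0.001 0 0 0; 0 0 0 0 0"
}}

```text
clock: 7.4
tool_pos: [0.5383, -0.0139, 0.0346]
tcp_rot: [-0.129, -3.13, -0.001]
ft_force: [-10.2, -0.0, 8.4]
finger_gap: -0.0
finger_force: 5.2
```

The stop is reached. I press slightly further, with a small lift to relieve the vertical rubbing.

Call:
{"api": "jog_arm", "payload": {
  "series": "0 -0.0005 0 -0.0005 0; 0 0 0 0 0"
}}

```text
clock: 7.6
tool_pos: [0.5382, -0.0139, 0.0346]
tcp_rot: [-0.129, -3.129, -0.001]
ft_force: [-10.7, -0.3, 7.1]
finger_gap: -0.0002
finger_force: 5.2
```

Call:
{"api": "jog_arm", "payload": {
  "series": "0 -0.0006 0 -0.0005 0; 0 0 0 0 0"
}}

```text
clock: 7.8
tool_pos: [0.5383, -0.0139, 0.0346]
tcp_rot: [-0.129, -3.127, -0.001]
ft_force: [-10.3, -1.7, 5.9]
finger_gap: -0.0003
finger_force: 5.4
```

Call:
{"api": "jog_arm", "payload": {
  "series": "0 -0.0008 0 0 0; 0 0 0 0 0"
}}

```text
clock: 8.0
tool_pos: [0.5386, -0.0139, 0.0346]
tcp_rot: [-0.128, -3.126, -0.001]
ft_force: [-12.8, -0.8, 7.8]
finger_gap: 0.0002
finger_force: 6.2
```

Call:
{"api": "jog_arm", "payload": {
  "series": "0 0.005 0 0 0; 0 0.01 0 0 0; 0 0.01 0 0 0; 0 0.012 0 0 0; 0 0.012 0 0 0; 0 0.012 0 0 0; 0 0.012 0 0 0; 0 0.012 0 0 0; 0 0.012 0 0 0; 0 0 0 0 0; 0 0 0 0 0; 0 0 0 0 0"
}}

```text
clock: 9.2
tool_pos: [0.4479, -0.0067, 0.0367]
tcp_rot: [0.13, 3.136, -0.001]
ft_force: [0.1, 0.3, -1.1]
finger_gap: 0.0
finger_force: 0.0
```

```bash
python3 - <<'E'
from h import *
for c in ('top','side'):
    save(c,c+'2.png')
    for t in ('press_spot','nest','drawer','weight'):
        for d in tip_of(t,c)[:(4 if t=='weight' else 1)]: print(c,t,round(d['conf'],2),np.round(d['xyz'],4))
print(observe()['tool_pos'],observe()['ft_force'])
E
```

```text
top nest 0.8 [ 0.5142 -0.0103  0.0028]
top drawer 0.88 [ 0.504  -0.0118  0.0036]
top weight 0.86 [ 0.5414  0.2921 -0.0015]
top weight 0.77 [0.4524 0.31   0.0012]
top weight 0.75 [0.4795 0.2285 0.0005]
top weight 0.59 [ 0.5399  0.1807 -0.0012]
side press_spot 0.72 [ 0.4677 -0.011   0.0309]
side nest 0.65 [ 0.5184 -0.0153  0.0068]
side drawer 0.96 [ 0.5023 -0.0107  0.0008]
side weight 0.97 [ 0.4475  0.3095 -0.0035]
side weight 0.8 [5.420e-01 2.878e-01 3.000e-04]
side weight 0.79 [0.5385 0.1815 0.0027]
side weight 0.64 [0.4788 0.225  0.0021]
[ 0.44654061 -0.0062687   0.0358526 ] [0.09682769 0.53751107 0.5242811 ]
```

The drawer is open and the nest is near (0.516, -0.012). Now a close wrist look at it from above.

Call:
{"api": "jog_arm", "payload": {
  "series": "0 0 0 -0.03 0; 0 0 0 -0.03 0; 0 0 0 -0.03 0; 0 -0.03 0 0 0; 0 -0.03 0 0 0; 0 -0.03 0 0 0; 0 -0.03 0 0 0; 0 0 0 0 0; 0 0 0 0 0"
}}

```text
clock: 10.6
tool_pos: [0.5659, -0.0162, 0.1254]
tcp_rot: [-0.13, -3.137, -0.0]
ft_force: [-0.2, 0.1, -0.0]
finger_gap: 0.0003
finger_force: 0.0
```

```bash
cat >> h.py <<'E'
def wray(u,v,z,o):
    "wrist pixel -> world point at height z, o = state"
    k=get_calibration('wrist');x=np.array([u-k['cx'],v-k['cy']])/k['fx'];r=np.hypot(*x)
    d=np.r_[x/r*np.sin(r),np.cos(r)] if r else np.r_[0,0,1.]
    M=np.array(k['mount']);T=R.from_rotvec(o['tcp_rot']).as_matrix()
    p=o['tool_pos']+T@M[:3,3];d=T@M[:3,:3]@d
    return p+d*(z-p[2])/d[2]
E
python3 - <<'E'
from h import *
import pickle
o=observe();im=save('wrist','w2.png');pickle.dump(o,open('o2.pkl','wb'))
print(o['tool_pos'],o['tcp_rot'])
for t in ('press_spot','nest','drawer'):
    for d in tip_of(t,'wrist')[:1]: print(t,round(d['conf'],2),np.round(d['xyz'],4))
a=cv2.resize(im[40:300,120:440][:,:,::-1],None,fx=2.3,fy=2.3,interpolation=cv2.INTER_CUBIC);cv2.imwrite('pics/w2c.png',a)
E
```

```text
[ 0.56592034 -0.01615568  0.1253793 ] [-1.29952775e-01 -3.13743897e+00 -2.98898882e-04]
press_spot 0.85 [ 0.4718 -0.0095  0.0281]
nest 0.56 [ 0.5185 -0.0111  0.011 ]
drawer 0.71 [ 0.5077 -0.0099  0.0028]
```

View pics/w2c.png

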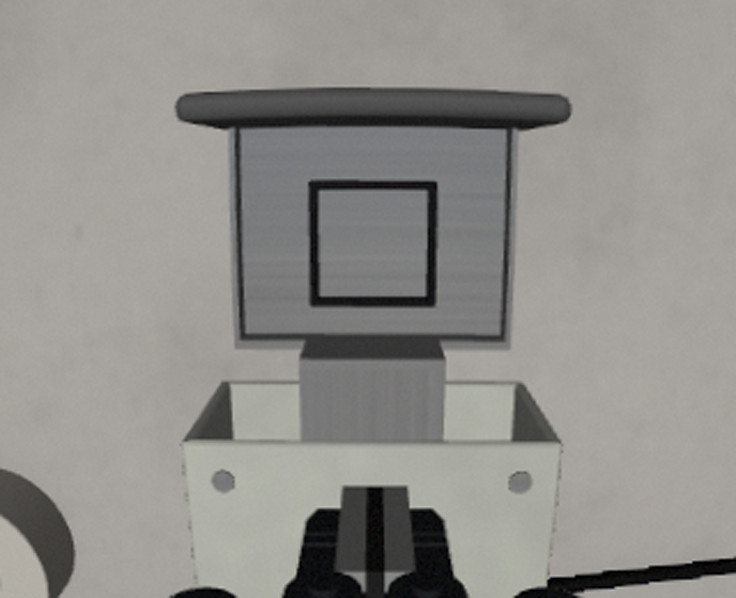

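The crop shows the open tray with the square nest. Its outer corners are at crop (308,181), (437,181), (435,305) and (311,305), square to the gripper.

```bash
python3 - <<'E'
from h import *
import pickle
o=pickle.load(open('o2.pkl','rb'))
P=np.array([wray(120+(u+.5)/2.3-.5,40+(v+.5)/2.3-.5,.012,o)[:2] for u,v in((308,181),(437,181),(435,305),(311,305))])
print(P.round(4),P.mean(0).round(4),np.linalg.norm(np.diff(P,axis=0),axis=1))
c=P[[2,3]].mean(0)-P[[0,1]].mean(0);print('yaw',np.degrees(np.arctan2(c[1],c[0])))
T=R.from_rotvec(o['tcp_rot']).as_matrix();n=np.r_[P.mean(0),.012];print('nest in tool',T.T@(n-o['tool_pos']))
# same relative view over weight:
w=np.array([.479,.2275,0]); t=w+T@[-.05,0,-.125]; print('target',t,'shift',T.T@(t-o['tool_pos']))
E
```

```text
[[ 0.4955 -0.0319]
 [ 0.4989  0.0099]
 [ 0.5402  0.0064]
 [ 0.5367 -0.0349]] [ 0.5178 -0.0126] [0.04190527 0.04135454 0.04144636]
yaw -4.5462807774788185
nest in tool [ 0.04806369 -0.00048372  0.11345002]
target [0.52901047 0.22333375 0.12492636] shift [0.05658802 0.23561665 0.00056668]
```

Call:
{"api": "jog_arm", "payload": {
  "series": "0 0.0071 0.0294 0 0; 0 0.0071 0.0294 0 0; 0 0.0071 0.0294 0 0; 0 0.0071 0.0294 0 0; 0 0.0071 0.0294 0 0; 0 0.0071 0.0294 0 0; 0 0.0071 0.0294 0 0; 0 0.0071 0.0294 0 0; 0 0 0 0 0; 0 0 0 0 0"
}}

```text
clock: 11.8
tool_pos: [0.5283, 0.223, 0.126]
tcp_rot: [-0.128, -3.139, 0.001]
ft_force: [0.1, -0.7, 0.0]
finger_gap: 0.0001
finger_force: 0.0
```

```bash
python3 - <<'E'
from h import *
import pickle
o=observe();im=save('wrist','w3.png');pickle.dump(o,open('o3.pkl','wb'))
print(o['tool_pos'],o['tcp_rot'])
for d in tip_of('weight','wrist')[:4]: print(round(d['conf'],2),np.round(d['xyz'],4))
T=R.from_rotvec(o['tcp_rot']).as_matrix()
for d in cut_out('weight','wrist'):
    c,_=cv2.findContours(d['pixels'].astype(np.uint8),0,1);c=max(c,key=cv2.contourArea)
    (u,v),r=cv2.minEnclosingCircle(c); n=wray(u,v,.02,o)
    print(d['conf'],u,v,r,n.round(4),(T.T@(n-o['tool_pos'])).round(4))
a=cv2.resize(im[60:260,160:420][:,:,::-1],None,fx=3,fy=3,interpolation=cv2.INTER_CUBIC);cv2.imwrite('pics/w3c.png',a)
E
```

```text
[0.52834243 0.22302516 0.12597245] [-1.27735875e-01 -3.13899016e+00  7.42239530e-04]
0.89 [0.4485 0.3072 0.0011]
0.86 [0.5371 0.2915 0.0048]
0.8 [ 0.4778  0.2303 -0.0008]
0.74 [0.5401 0.1814 0.0017]
0.97 369.5 216.0 33.55974578857422 [0.5396 0.2912 0.02  ] [-0.0057  0.0689  0.1059]
0.72 230.0 225.5 24.15066909790039 [0.5384 0.1807 0.02  ] [-0.0134 -0.0413  0.106 ]
0.61 286.0 144.5 22.610937118530273 [0.4791 0.2296 0.02  ] [0.0496 0.0026 0.106 ]
0.59 391.987548828125 101.10269927978516 33.24180221557617 [0.4508 0.3113 0.02  ] [0.0844 0.0817 0.1059]
0.18 150.14865112304688 28.851350784301758 39.41323471069336 [0.3774 0.1346 0.02  ] [ 0.1433 -0.1003  0.106 ]
```

View pics/w3c.png

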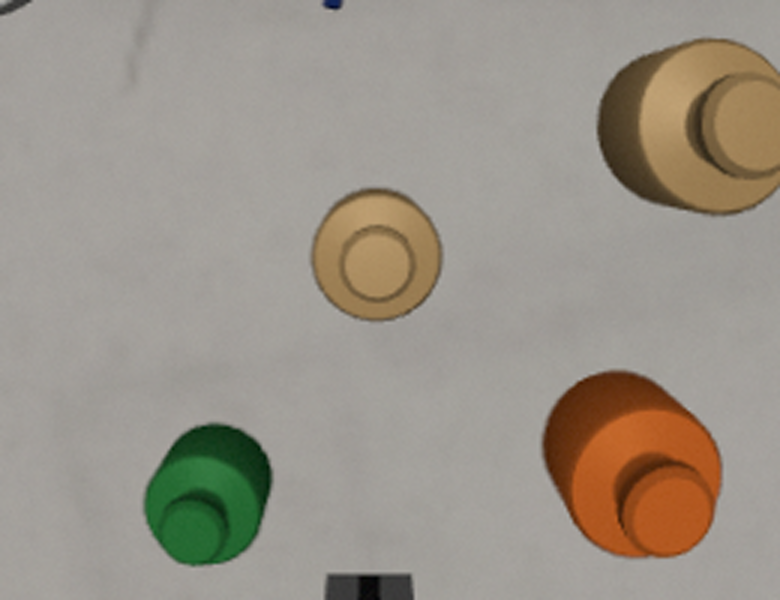

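The small brass weight is alone in the middle at crop (377,255), with about 60 mm of free space round it. I'll squeeze it once turned by 90°, then regrip in the placing orientation so that it is centred both ways.

Call:
{"api": "jog_arm", "payload": {
  "series": "55 0.0248 0.0013 0 0; 55 0.0248 0.0013 0 0; 55 0 0 0 0.0455; 55 0 0 0 0.0455; 55 0 0 0 0.0455; 55 0 0 0 0.0455; 55 0 0 0 0.0455; 55 0 0 0 0.0455; 55 0 0 0 0.0455; 55 0 0 0 0.0455; 55 0 0 0 0.0455; 55 0 0 0 0.0455; 55 0 0 0 0.045; 55 0 0 0.03 0; 55 0 0 0.03 0; 55 0 0 0.03 0; 55 0 0 0.016 0; 55 0 0 0 0; 55 0 0 0 0",
  "force": 20
}}

```text
clock: 13.85
tool_pos: [0.4802, 0.2289, 0.0202]
tcp_rot: [2.313, 2.126, -0.0]
ft_force: [-0.0, 0.1, -0.3]
finger_gap: 0.055
finger_force: 0.0
```

Call:
{"api": "jog_arm", "payload": {
  "series": "45 0 0 0 0; 38 0 0 0 0; 34 0 0 0 0; 30 0 0 0 0; 30 0 0 0 0; 30 0 0 0 0; 30 0 0 0 0"
}}

```text
clock: 14.55
tool_pos: [0.4798, 0.2298, 0.0203]
tcp_rot: [-2.311, -2.127, -0.0]
ft_force: [-2.5, 1.1, 4.4]
finger_gap: 0.03
finger_force: 2.6
```

Call:
{"api": "jog_arm", "payload": {
  "series": "52 0 0 0 0; 52 0 0 0 0; 52 0 0 0 0; 52 0 0 0 -0.0455; 52 0 0 0 -0.0455; 52 0 0 0 -0.0455; 52 0 0 0 -0.0455; 52 0 0 0 -0.0455; 52 0 0 0 -0.0455; 52 0 0 0 -0.0455; 52 0 0 0 -0.0455; 52 0 0 0 -0.0455; 52 0 0 0 -0.0455; 52 0 0 0 -0.045; 52 0 0 0 0; 52 0 0 0 0"
}}

```text
clock: 16.15
tool_pos: [0.4798, 0.2295, 0.0197]
tcp_rot: [-0.135, -3.139, 0.0]
ft_force: [-0.3, 0.1, 0.0]
finger_gap: 0.0521
finger_force: 0.0
```

Call:
{"api": "jog_arm", "payload": {
  "series": "42 0 0 0 0; 36 0 0 0 0; 32 0 0 0 0; 26 0 0 0 0; 26 0 0 0 0; 26 0 0 0 0; 26 0 0 0 0",
  "force": 30
}}

```text
clock: 16.85
tool_pos: [0.4799, 0.2294, 0.0202]
tcp_rot: [0.13, 3.139, -0.001]
ft_force: [-0.9, -1.8, 3.8]
finger_gap: 0.0289
finger_force: 29.9
```

```bash
python3 - <<'E'
from h import *
import pickle
o=observe();T=R.from_rotvec(o['tcp_rot']).as_matrix()
print(o['tool_pos'],o['tcp_rot'],T.round(3).tolist(),o['finger_gap'],o['finger_force'])
o3=pickle.load(open('o3.pkl','rb'));T3=R.from_rotvec(o3['tcp_rot']).as_matrix()
for u,v,z in((285.3,147.7,.045),(286,144.5,.02)):
    n=wray(u,v,z,o3);print(n)
E
```

```text
[0.47990676 0.22942792 0.0201554 ] [ 1.30184597e-01  3.13881555e+00 -5.13689798e-04] [[-0.997, 0.083, 0.0], [0.083, 0.997, -0.0], [-0.0, -0.0, -1.0]] 0.028868866856811518 29.880186138907447
[0.47847333 0.22893652 0.045     ]
[0.47910721 0.22961253 0.02      ]
```

Call:
{"api": "jog_arm", "payload": {
  "series": "26 0 0 -0.02 0; 26 0 0 -0.03 0; 26 0 0 -0.03 0; 26 -0.0073 -0.02975 0 0; 26 -0.0073 -0.02975 0 0; 26 -0.0073 -0.02975 0 0; 26 -0.0073 -0.02975 0 0; 26 -0.0073 -0.02975 0 0; 26 -0.0073 -0.02975 0 0; 26 -0.0073 -0.02975 0 0; 26 -0.0073 -0.02975 0 0; 26 0 0 0 0; 26 0 0 0.03 0; 26 0 0 0.028 0; 26 0 0 0 0; 26 0 0 0 0"
}}

```text
clock: 18.45
tool_pos: [0.5175, -0.0116, 0.0413]
tcp_rot: [-0.13, -3.137, -0.001]
ft_force: [1.7, -0.4, -0.7]
finger_gap: 0.0289
finger_force: 30.4
```

```bash
python3 - <<'E'
from h import *
o=observe();T=R.from_rotvec(o['tcp_rot']).as_matrix()
print(o['tool_pos'],o['tcp_rot'],o['finger_gap'],o['finger_force'])
t=np.array([.5185,-.0125,.0285]);print('rem',T.T@(t-o['tool_pos']))
a=save('wrist','w4.png')[100:380,150:420];b=save('top','t4.png')[140:220,270:360]
b=cv2.resize(b,None,fx=3.5,fy=3.5,interpolation=cv2.INTER_CUBIC)
a=cv2.resize(a,(440,456));b=cv2.resize(b,(340,456-154));b=cv2.copyMakeBorder(b,0,154,0,0,0)
cv2.imwrite('pics/c4.png',np.hstack([a,b])[:,:,::-1])
E
```

```text
[ 0.51751288 -0.01163835  0.04130665] [-1.29550979e-01 -3.13681734e+00 -1.22842386e-03] 0.028918580661787652 30.37987303105183
rem [-0.00108211 -0.00078622  0.01280383]
```

View pics/c4.png

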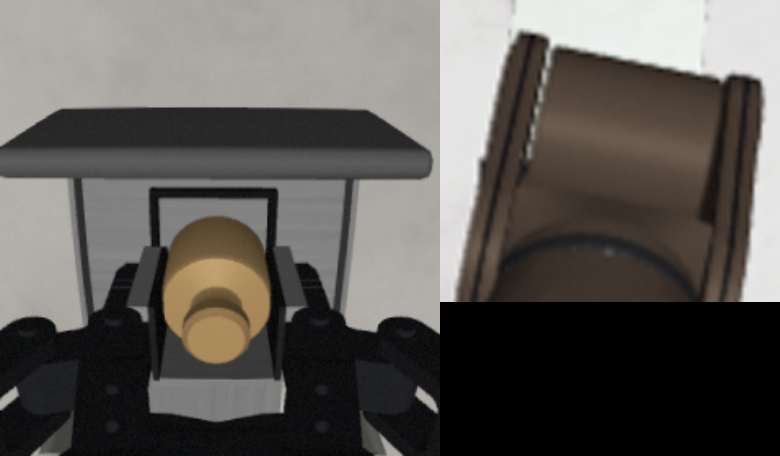

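The weight hangs over the nest. Sideways it is about 1 mm to the right (column 217 against 214), which matches the remaining shift. Now I lower it.

Call:
{"api": "jog_arm", "payload": {
  "series": "26 -0.0011 -0.0008 0 0; 26 0 0 0.004 0; 26 0 0 0.004 0; 26 0 0 0.003 0; 26 0 0 0.001 0; 26 0 0 0 0; 26 0 0 0 0"
}}

```text
clock: 19.25
tool_pos: [0.5193, -0.0133, 0.0299]
tcp_rot: [-0.13, -3.139, -0.0]
ft_force: [0.5, -0.2, -2.1]
finger_gap: 0.0291
finger_force: 30.4
```

Call:
{"api": "jog_arm", "payload": {
  "series": "26 0 0 0.001 0; 26 0 0 0.0008 0; 26 0 0 0 0; 26 0 0 0 0"
}}

```text
clock: 19.65
tool_pos: [0.5194, -0.0133, 0.0282]
tcp_rot: [0.13, 3.139, -0.0]
ft_force: [0.6, -0.0, -1.5]
finger_gap: 0.0285
finger_force: 30.4
```

Seated. Release, then rise.

Call:
{"api": "jog_arm", "payload": {
  "series": "31 0 0 0 0; 34 0 0 0 0; 38 0 0 0 0; 42 0 0 0 0; 42 0 0 0 0; 42 0 0 0 0; 42 0 0 0 0; 42 0 0 -0.01 0; 42 0 0 -0.02 0; 42 0 0 -0.03 0; 42 0 0 -0.04 0; 42 -0.025 0 0 0; 42 -0.025 0 0 0; 42 0 0 0 0; 42 0 0 0 0"
}}

```text
clock: 21.15
tool_pos: [0.5689, -0.0174, 0.1283]
tcp_rot: [-0.13, -3.138, -0.0]
ft_force: [-0.6, 0.3, -0.6]
finger_gap: 0.042
finger_force: 0.0
```

```bash
python3 - <<'E'
from h import *
o=observe();im=save('wrist','w5.png')
print(o['tool_pos'],o['tcp_rot'])
for t in ('weight','nest','press_spot'):
  for d in tip_of(t,'wrist')[:2]: print(t,round(d['conf'],2),np.round(d['xyz'],4))
a=cv2.resize(im[40:300,120:440][:,:,::-1],None,fx=2.3,fy=2.3,interpolation=cv2.INTER_CUBIC);cv2.imwrite('pics/w5c.png',a)
E
```

```text
[ 0.5688637  -0.01739349  0.1282752 ] [-1.29960545e-01 -3.13815042e+00 -1.54268520e-04]
weight 0.88 [ 0.5207 -0.0139  0.0097]
weight 0.76 [0.5363 0.1813 0.004 ]
press_spot 0.84 [ 0.4747 -0.0102  0.0279]
```

View pics/w5c.png

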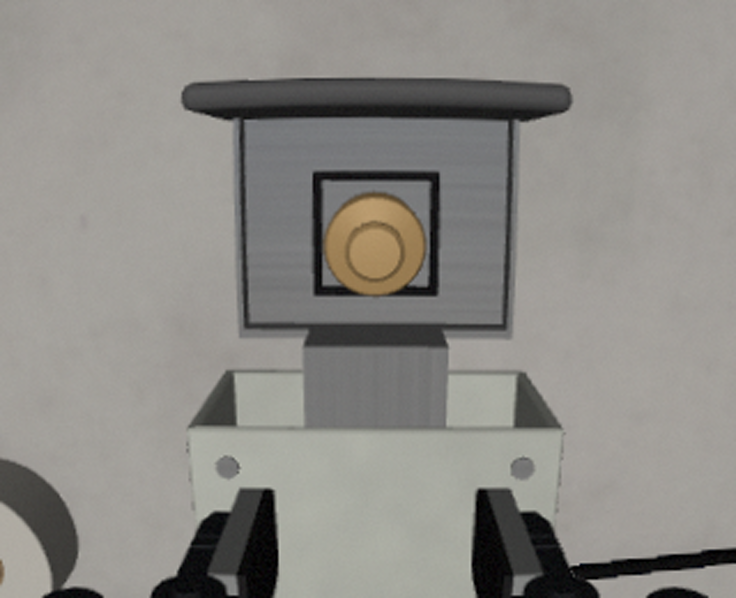

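The weight stands in the nest at crop (375,245), inside the ribs. Next, back in front of the drawer with the fingers shut.

Call:
{"api": "jog_arm", "payload": {
  "series": "0 0.03 0 0 0; 0 0.03 0 0 0; 0 0.03 0 0 0; 0 0.033 0 0 0; 0 0 0 0 0; 0 0 0 0.03 0; 0 0 0 0.03 0; 0 0 0 0.032 0; 0 0 0 0 0; 0 0 0 0 0"
}}

```text
clock: 22.35
tool_pos: [0.4467, -0.0073, 0.0362]
tcp_rot: [-0.13, -3.138, -0.0]
ft_force: [0.2, 1.0, -0.3]
finger_gap: -0.0002
finger_force: 0.0
```

Call:
{"api": "jog_arm", "payload": {
  "series": "0 -0.0015 0 0 0; 0 -0.0015 0 0 0; 0 -0.0015 0 0 0; 0 -0.0015 0 0 0; 0 -0.0015 0 0 0; 0 -0.0015 0 0 0; 0 -0.0015 0 0 0; 0 -0.0015 0 0 0; 0 -0.0015 0 0 0; 0 -0.0015 0 0 0; 0 -0.0015 0 0 0; 0 -0.0015 0 0 0; 0 -0.0015 0 0 0; 0 -0.0015 0 0 0; 0 -0.0015 0 0 0; 0 -0.0015 0 0 0; 0 -0.0015 0 0 0; 0 -0.0015 0 0 0; 0 -0.0015 0 0 0; 0 -0.0015 0 0 0"
}}

```text
clock: 24.35
tool_pos: [0.4763, -0.0098, 0.0359]
tcp_rot: [-0.13, -3.138, -0.0]
ft_force: [-4.8, -0.6, -0.6]
finger_gap: -0.0002
finger_force: 2.4
```

Call:
{"api": "jog_arm", "payload": {
  "series": "0 -0.0015 0 0 0; 0 -0.0015 0 0 0; 0 -0.0015 0 0 0; 0 -0.0015 0 0 0; 0 -0.0015 0 0 0; 0 -0.0015 0 0 0; 0 -0.0015 0 0 0; 0 -0.0015 0 0 0; 0 -0.0015 0 0 0; 0 -0.0015 0 0 0; 0 -0.0015 0 0 0; 0 -0.0015 0 0 0; 0 -0.0015 0 0 0; 0 -0.0015 0 0 0; 0 -0.0015 0 0 0; 0 -0.0015 0 0 0; 0 -0.0015 0 0 0; 0 -0.0015 0 0 0; 0 -0.0015 0 0 0; 0 -0.0015 0 0 0"
}}

```text
clock: 26.35
tool_pos: [0.506, -0.0123, 0.0359]
tcp_rot: [-0.13, -3.138, 0.0]
ft_force: [-5.7, -1.3, 0.4]
finger_gap: 0.0
finger_force: 2.8
```

Call:
{"api": "jog_arm", "payload": {
  "series": "0 -0.0015 0 0 0; 0 -0.0015 0 0 0; 0 -0.0015 0 0 0; 0 -0.0015 0 0 0; 0 -0.0015 0 0 0; 0 -0.0015 0 0 0; 0 -0.0015 0 0 0; 0 -0.0015 0 0 0; 0 -0.0015 0 0 0; 0 -0.0015 0 0 0; 0 -0.0015 0 0 0; 0 -0.0015 0 0 0; 0 -0.0015 0 0 0; 0 -0.0015 0 0 0; 0 -0.0015 0 0 0; 0 -0.0015 0 0 0; 0 -0.0015 0 0 0; 0 0 0 0 0"
}}

```text
clock: 28.15
tool_pos: [0.5314, -0.0145, 0.0359]
tcp_rot: [-0.13, -3.137, 0.0]
ft_force: [-6.0, -1.9, 0.5]
finger_gap: 0.0003
finger_force: 2.8
```

Call:
{"api": "jog_arm", "payload": {
  "series": "0 -0.001 0 0 0; 0 -0.001 0 0 0; 0 -0.001 0 0 0; 0 -0.001 0 0 0; 0 0 0 0 0"
}}

```text
clock: 28.65
tool_pos: [0.5352, -0.0149, 0.0359]
tcp_rot: [-0.13, -3.137, 0.0]
ft_force: [-7.5, -1.5, 1.0]
finger_gap: 0.0002
finger_force: 3.0
```

Call:
{"api": "jog_arm", "payload": {
  "series": "0 -0.001 0 0 0; 0 -0.001 0 0 0; 0 0 0 0 0"
}}

```text
clock: 28.95
tool_pos: [0.5372, -0.0151, 0.0359]
tcp_rot: [-0.13, -3.137, 0.0]
ft_force: [-5.9, -1.2, 2.0]
finger_gap: 0.0005
finger_force: 3.1
```

Call:
{"api": "jog_arm", "payload": {
  "series": "0 -0.001 0 0 0; 0 0 0 0 0"
}}

```text
clock: 29.15
tool_pos: [0.538, -0.0151, 0.0359]
tcp_rot: [-0.13, -3.136, 0.0]
ft_force: [-7.6, -0.9, 2.0]
finger_gap: -0.0002
finger_force: 3.5
```

Call:
{"api": "jog_arm", "payload": {
  "series": "0 -0.001 0 0 0; 0 0 0 0 0"
}}

```text
clock: 29.35
tool_pos: [0.5385, -0.0151, 0.0359]
tcp_rot: [-0.13, -3.135, 0.0]
ft_force: [-8.5, -1.6, 3.8]
finger_gap: -0.0003
finger_force: 4.4
```

Call:
{"api": "jog_arm", "payload": {
  "series": "0 -0.001 0 0 0; 0 0 0 0 0"
}}

```text
clock: 29.55
tool_pos: [0.5389, -0.0152, 0.0359]
tcp_rot: [-0.129, -3.133, 0.0]
ft_force: [-10.2, -2.9, 4.7]
finger_gap: -0.0001
finger_force: 5.2
```

Call:
{"api": "jog_arm", "payload": {
  "series": "0 -0.0012 0 0 0; 0 0 0 0 0"
}}

```text
clock: 29.75
tool_pos: [0.5395, -0.0152, 0.0359]
tcp_rot: [-0.129, -3.132, 0.0]
ft_force: [-12.7, -1.6, 7.4]
finger_gap: 0.0002
finger_force: 6.2
```

Call:
{"api": "jog_arm", "payload": {
  "series": "0 0.003 0 0 0; 0 0.003 0 0 0; 0 0.003 0 0 0; 0 0.003 0 0 0; 0 0.003 0 0 0; 0 0.003 0 0 0; 0 0.003 0 0 0; 0 0.003 0 0 0; 0 0.003 0 0 0; 0 0.01 0 0 0; 0 0.02 0 0 0; 0 0.03 0 0 0; 0 0.01 0 0 0; 0 0 0 0 0; 0 0 0 0 0"
}}

```text
clock: 31.25
tool_pos: [0.4466, -0.0075, 0.0368]
tcp_rot: [0.13, 3.136, -0.001]
ft_force: [0.7, -0.7, -0.0]
finger_gap: 0.0004
finger_force: 0.0
```

```bash
python3 - <<'E'
from h import *
for c in ('top','side'):
    save(c,c+'6.png')
    for t in ('press_spot','nest','drawer','weight','stain_bottle','timer','dish'):
        for d in tip_of(t,c)[:(4 if t=='weight' else 1)]: print(c,t,round(d['conf'],2),np.round(d['xyz'],4))
a=cv2.imread('pics/top6.png')[90:220,260:370];b=cv2.imread('pics/side6.png')[150:300,160:320]
cv2.imwrite('pics/c6.png',np.hstack([cv2.resize(a,(380,450)),cv2.resize(b,(420,450))]))
print(observe()['tool_pos'],observe()['ft_force'],observe()['clock'])
E
```

```text
top press_spot 0.58 [ 0.5288 -0.014   0.0337]
top nest 0.89 [ 0.5754 -0.0167  0.0026]
top drawer 0.87 [ 0.5666 -0.0161  0.0039]
top weight 0.73 [ 4.514e-01  3.100e-01 -1.000e-04]
top weight 0.7 [0.5407 0.1808 0.0019]
top weight 0.53 [0.5379 0.2909 0.0014]
top weight 0.48 [ 0.5791 -0.0183  0.0089]
top stain_bottle 0.72 [ 0.4965 -0.2242 -0.0005]
top timer 0.85 [ 0.419  -0.2257  0.0051]
top dish 0.95 [ 3.756e-01  1.294e-01 -2.000e-04]
side press_spot 0.73 [ 0.5283 -0.0175  0.0295]
side nest 0.87 [ 0.5777 -0.0161  0.0101]
side drawer 0.78 [ 0.5621 -0.0153  0.002 ]
side weight 0.91 [0.5362 0.179  0.0037]
side weight 0.78 [0.5369 0.2862 0.0013]
side weight 0.68 [ 0.5792 -0.0206  0.0108]
side weight 0.68 [0.4499 0.3099 0.0013]
side stain_bottle 0.55 [ 0.4955 -0.2289 -0.    ]
side timer 0.54 [ 0.4192 -0.2238  0.0017]
side dish 0.81 [3.745e-01 1.362e-01 3.000e-04]
[ 0.44525553 -0.00716787  0.03613081] [ 0.0902577   0.28079127 -0.7608041 ] 32.05
```

View pics/c6.png

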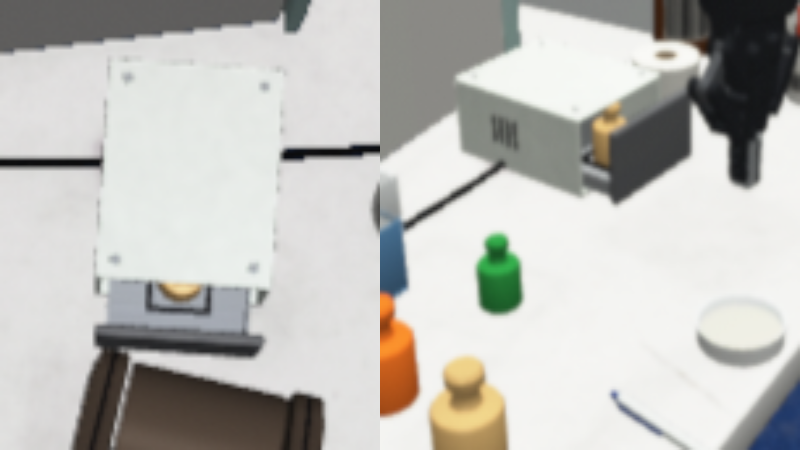

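The drawer is back at its latched place and is staying there, with the weight upright inside at right-hand crop (608,135). The gripper is clear and the bystanders have not moved, so I'm handing in.

```bash
python3 -c "from rig import *; print(sign_off())"
```

```text
the job is handed in; nothing more can be done
None
```

The brass weight stands upright in the nest, the drawer is pushed back in and latched shut, the bottle, timer and dish are where they were, and the job is handed in (verdict not shown).

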